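# Find the empty well and put the herb jar away

## Task

Take the white jar off its sloping rest and stand it upright, lid up, on the bare counter; let go of it there, then take it again from above by its lid end. Five of the six wells in the wooden box already hold a jar and look just like the empty one, so press the foot of the jar on the tops one after another until you feel one give way; let the jar down into that well and let go, so that it sinks fully home. Do not disturb the mortar, the brass weight or the brush.

Things in the scene. Friction and masses are not known exactly. Their poses are not given: they have to be found in the camera images.
- jar_center (a point): White glazed jar, blue bands, dark red lid: a straight cylinder 40 mm in diameter, 70 mm high over all (lid: top 14 mm, same diameter, fixed on), 0.22 to 0.33 kg. This point is its centre, half-way up its axis; its z axis runs from foot to lid. At the start it lies loose on the rest, axis 30 degrees above the level, lid end up, centre 60 mm above the counter.
- rest: Fixed sloping wooden rest with two brass rails; the jar lies on it and lifts straight off. Origin on the counter under the jar's centre; x points (level) from the jar's foot end to its lid end. 100 mm long in x, 30 mm wide, so narrower than the jar, whose sides are free; a small stop at the low end reaches no higher than the jar's axis.
- box: Fixed wooden box, 115 mm (x) by 170 mm (y), 80 mm high, origin on the counter under its centre. Six square wells 50 mm wide (2 in x, 3 in y, 55 mm apart, walls 5 mm). Each shows the same dark red disc top, 40 mm across, 8 mm above the rim: five are lids of stored jars (firm), one is a sprung dust shutter that fills the empty well's mouth and looks like a jar. A jar fully home is level with them.
- well0 (a point): centre of the mouth of one well of the box, at rim height (80 mm above the counter). Box frame: x -27.5 mm, y +55 mm. If it is the empty one, its top yields at 0.3 N, sinks straight down up to 70 mm (about 1 N there, plus slow damping, 15 N per m/s) and rises when let go; the jar's own weight sinks it to the bottom in about 1 s. If it is full, the top is firm.
- well1 (a point): centre of the mouth of one well of the box, at rim height (80 mm above the counter). Box frame: x -27.5 mm, y +0 mm. As well0.
- well2 (a point): centre of the mouth of one well of the box, at rim height (80 mm above the counter). Box frame: x -27.5 mm, y -55 mm. As well0.
- well3 (a point): centre of the mouth of one well of the box, at rim height (80 mm above the counter). Box frame: x +27.5 mm, y +55 mm. As well0.
- well4 (a point): centre of the mouth of one well of the box, at rim height (80 mm above the counter). Box frame: x +27.5 mm, y +0 mm. As well0.
- well5 (a point): centre of the mouth of one well of the box, at rim height (80 mm above the counter). Box frame: x +27.5 mm, y -55 mm. As well0.
- mortar: Bystander: round stone bowl, 90 mm across and 55 mm high, loose; origin at the centre of its underside.
- weight: Bystander: small brass weight with a knob, 36 mm across and 40 mm high, loose; origin at the centre of its underside.
- brush: Bystander: hand brush 160 mm long lying on the counter, loose, less than 40 mm high; lies along its x axis.
Not all that is in view belongs to the job. Several things look just like the box: the one meant starts farthest from the robot's base. What is shaped like the part that bears jar_center but turquoise is not meant.

How it is judged:
On the way, in this order (a step that is already met when the one before it is completed fails the run):
1. the jar stands upright on the bare counter, let go (angle between jar_center's own z axis and vertical below 0.12 rad and height (world z) of jar_center between 0.03 and 0.041 m and contact force between the fingers and jar below 0.1 N and linear speed of jar below 0.03 m/s), for 0.2 s.
2. the jar is held again, upright, gripped in its upper half (contact force between the fingers and jar above 1 N and height (world z) of jar_center above 0.06 m and angle between jar_center's own z axis and vertical below 0.2 rad and z of the grasp point in the frame of jar_center above 0.003 m), for 0.1 s.
At the end, for the whole second after the job is handed in: The jar stands upright (within 0.15 rad) in the well that was empty, its axis within 12 mm of that well's middle, sunk to the bottom (centre 45 to 59 mm above the counter; 53 when home), at rest and released ((horizontal distance between jar_center and well0 below 0.012 m or horizontal distance between jar_center and well1 below 0.012 m or horizontal distance between jar_center and well2 below 0.012 m or horizontal distance between jar_center and well3 below 0.012 m or horizontal distance between jar_center and well4 below 0.012 m or horizontal distance between jar_center and well5 below 0.012 m) and z of jar_center in the frame of box between 0.045 and 0.059 m and angle between jar_center's own z axis and vertical below 0.15 rad and linear speed of jar below 0.02 m/s); the robot touches nothing.
It fails at once if the mortar is moved more than 30 mm (distance of mortar from where it was at the start of the episode above 0.03 m).
It fails at once if the weight is moved more than 30 mm (distance of weight from where it was at the start of the episode above 0.03 m).
It fails at once if the brush is moved more than 30 mm (distance of brush from where it was at the start of the episode above 0.03 m).
It also fails if it takes over 72 s, if anything falls off the work surface, if the arm or the gripper's body presses on something with over 40 N, if the wrist force passes 120 N, or if a joint passes its speed limit or range.

## Robot

A 6-joint arm with a two-finger parallel gripper is mounted at the origin on the work surface. World frame = base frame: x ahead of the robot, y to its left, z up, the work surface at z = 0. Lengths are in m, angles in rad, forces in N, time in s.
With the tool pointing down it reaches from about 0.35 to 0.975 m from the base axis. Payload 4.9 kg.
Tool frame: the origin (TCP) lies on the front face of the gripper's body, between the roots of the fingers; the fingertips stand 73 mm ahead of it and the grasp point (between the pads) lies 54 mm ahead of it (tip_extent is the distance from the TCP to the fingertips, in m); y points along the fingers, x is the direction in which the jaws open and shut, and the axes are right-handed (so a half turn about y gives the same grasp; the last joint's range is limited). The gripper opens to 85 mm and grips with 20 to 120 N. Pads are 22 mm wide; open, the fingers measure 114 mm over their backs; the gripper's body (76 mm by 85 mm) begins 54 mm behind the grasp point. The pads swing forward as they close: fully open they stand 13 mm farther back than shut.
Start: joints at [1.123, 0.053, 1.613, -0, 1.476, -0.119], TCP at [0.202, 0.592, 0.304] pointing down, gripper open.
Joint ranges: [-3.01, 3.01], [-1.01, 2.22], [0.06, 2.58], [-1.02, 4.17], [0.09, 2.62], [-3.14, 3.14]. Speed limits (rad/s): [2.57, 2.57, 3.14, 3.14, 3.14, 3.14].

## Interface

Orientations are given as a unit quaternion [w, x, y, z].
In Python, from plant import state, grab_frame, camera_info, job_done, tip_extent gives the robot as it stands.
- The arm moves only by the tool carry_out, never from a script. Its argument "rows" is a list that holds one entry, the list of rows, each a list of 7 numbers: the turn, a rotation vector about the world's x, y, z as a fraction of full scale, then the shift along the world's x, y, z as a fraction of full scale, then the finger opening in mm, from 0 to 85.4. A call has 1 to 5 rows; each row shifts and turns the commanded pose from where the row before left it; what a row does not reach is not made up. Full scale, the value 1, is 40 mm for a shift and 4 degrees for a turn. A row lasts 1/10 s, in which the tool goes at most 50 mm and 8.59 degrees, less where a joint would pass 70% of its speed; a pose out of reach is approached as far as the arm can. A call with a number of a shift or a turn outside -1 to 1 is refused whole. A call with a gripper value outside its range is refused whole. The fingers move at their own pace and stop on an object; the grip force is fixed at half the most. Time passes only in rows, so rows that do not move let the fingers close. It gives the time, the measured TCP pose, the force and the opening at its end, in the units of the state.
- state(): the state, without advancing time (a new reading comes with each control period).
- grab_frame(name): name is "scene" or "top" or "wrist"; returns the picture (384x512x3 uint8, blue, green, red); there is no depth.
- camera_info(name): a dict with "intrinsics" (3x3 intrinsics, pixels), "xyz" and "rotation" of the camera in the world; the wrist camera has in their place "tool_from_camera" (4x4, takes a point from camera to tool coordinates, whose origin is the TCP and whose axes are the tool frame's). Camera axes: x right, y down, z forward; pixel columns grow to the right and rows downward; lengths in m; the calibration is good to about 2 mm. A picture is of the moment at which its call begins: read the wrist's pose just before it. camera_info takes no time and is no camera call.
- job_done(): hands the job in, once; it reports no verdict.
The state is a dict: "time": time; "joint_pos": joint angles; "joint_vel": joint speeds; "joint_efforts": joint torques, N m; "tool_pos": TCP position; "tool_rot": TCP orientation; "contact_force": force on the tool from outside, world axes, zero at the start; "ft_torque": the same for the moment, N m; "gripper_width": opening from 0.0 (shut) to 1.0 (fully open).
Only numpy, scipy, OpenCV 4.12 (cv2) and the standard library are available. Lean on these libraries where they do the work, as an engineer would, in place of code of your own. Each camera call takes 0.05 s, during which the arm holds its last target.

## Working session

There is one attempt and no reset: what is moved stays moved. The work goes in short steps, Python scripts to look and compute and a tool call to move; the robot and the scene stay as the last step left them, time stands still between calls to the robot, and variables do not carry over. Pictures are saved under pics/ and viewed, and the job is handed in when it is done.

Besides the shell and the picture viewer there is one more tool, called after "Call:" by a JSON object that holds its "op" and its "data". carry_out: Moves the arm, as the interface text tells. Shift numbers are shares of 40 mm and turn numbers shares of 4 degrees, none past 1 either way. Its arguments: {"type":"object","properties":{"rows":{"type":"array"}},"required":["rows"]}

```bash
ls; mkdir -p pics; python3 - <<'E'
from plant import *
import cv2
for n in("scene","top"):
    cv2.imwrite(f"pics/{n}0.png",cv2.resize(grab_frame(n),(800,600),interpolation=cv2.INTER_CUBIC))
    c=camera_info(n);print(n,c)
print(camera_info("wrist"));print(state(),tip_extent if not callable(tip_extent) else tip_extent())
E
```

```text
pics
scene {'intrinsics': array([[499.64762852,   0.        , 259.90906082],
       [  0.        , 499.64762852, 203.69767845],
       [  0.        ,   0.        ,   1.        ]]), 'xyz': array([1.2986605 , 0.32769562, 0.83857178]), 'rotation': array([-0.21791624,  0.50628879,  0.76529353, -0.33243043])}
top {'intrinsics': array([[409.00175389,   0.        , 251.73192743],
       [  0.        , 409.00175389, 185.49908101],
       [  0.        ,   0.        ,   1.        ]]), 'xyz': array([0.44840151, 0.01038101, 0.96141095]), 'rotation': array([ 0.03252949, -0.70277856,  0.70930099, -0.04400277])}
{'intrinsics': array([[344.97211761,   0.        , 253.42573164],
       [  0.        , 344.97211761, 187.50057619],
       [  0.        ,   0.        ,   1.        ]]), 'tool_from_camera': array([[ 9.99999996e-01,  8.98631420e-05,  2.62657661e-05,
         1.68741380e-04],
       [ 2.56304991e-06, -3.06719772e-01,  9.51799864e-01,
        -7.14076816e-02],
       [ 9.35879561e-05, -9.51799860e-01, -3.06719771e-01,
         7.75341167e-02],
       [ 0.00000000e+00,  0.00000000e+00,  0.00000000e+00,
         1.00000000e+00]])}
{'time': 0.1, 'joint_pos': array([ 1.12300077e+00,  5.33134049e-02,  1.61414889e+00,  6.40125614e-06,
        1.47602667e+00, -1.19008171e-01]), 'joint_vel': array([-1.53890929e-03, -2.17041222e-03, -2.78336024e-04, -2.62399126e-05,
       -2.06439576e-03, -7.44308774e-04]), 'joint_efforts': array([-8.56994266e-04, -3.94904423e+01, -3.71361959e+01, -1.66577938e-04,
        3.95604133e-03,  1.72956870e-06]), 'tool_pos': array([0.20162509, 0.59112947, 0.30277651]), 'tool_rot': array([-0.57476523,  0.57540649,  0.41084259, -0.41202022]), 'contact_force': array([ 0.51400426, -0.85316282,  0.20065149]), 'ft_torque': array([-0.00911035,  0.02831866,  0.09521586]), 'gripper_width': 0.9982757366232402} 0.0726
```

View pics/scene0.png

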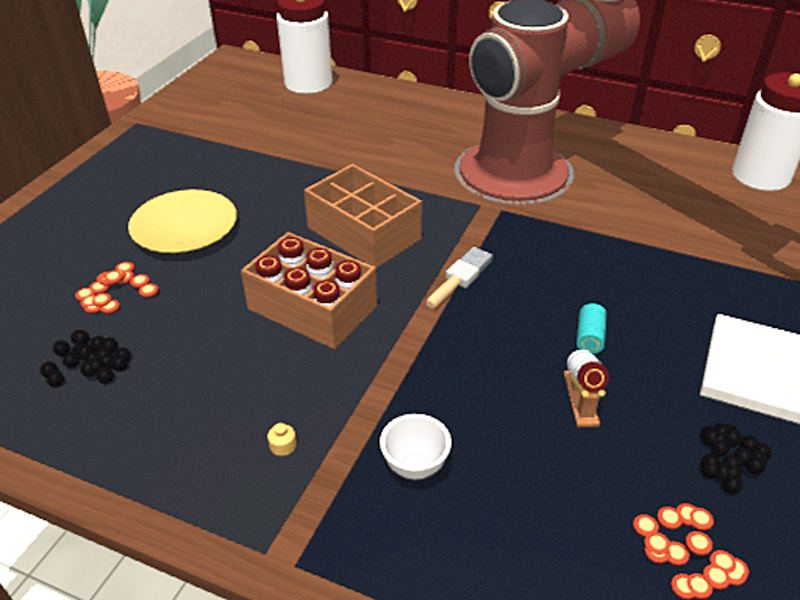

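View pics/top0.png

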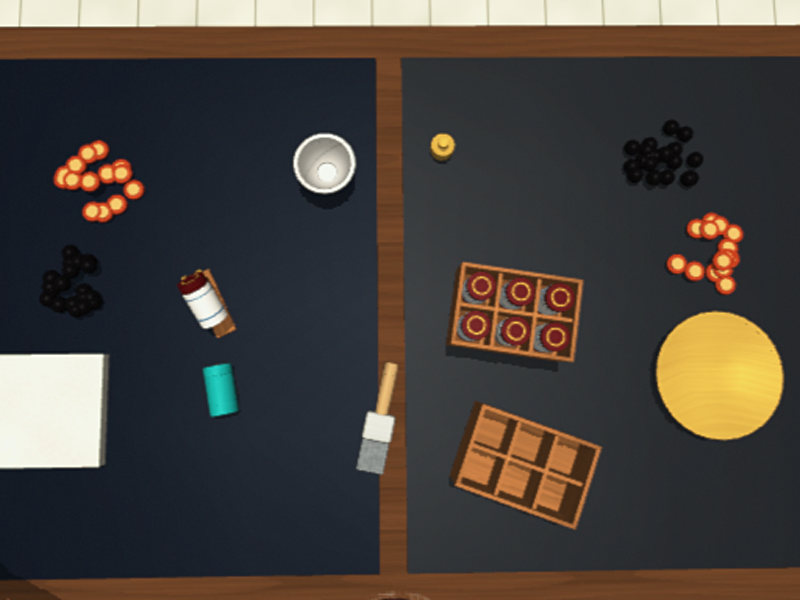

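The top view shows candidates: white jar (205,302) on a wooden rest, against a turquoise jar (220,390); the boxes are at (515,310), with tops and farthest from the base, and at (525,465), empty, nearer. The brush is at (378,420), the mortar at (324,163) and the weight at (442,147). I choose the white jar and the box at (515,310); next is a close crop of each.

```bash
cat > h.py <<'E'
from plant import *
import cv2,numpy as np
from scipy.spatial.transform import Rotation as R
def rot(q): return R.from_quat(np.r_[q[1:],q[0]]).as_matrix()
def cam(n):
    c=camera_info(n);K=np.array(c['intrinsics'])
    if n=='wrist':
        s=state();T=c['tool_from_camera'];Rt=rot(s['tool_rot'])
        return K,Rt@T[:3,:3],Rt@T[:3,3]+s['tool_pos']
    return K,rot(c['rotation']),np.array(c['xyz'])
def ray(C,u,v):
    K,Rc,p=C; d=Rc@np.linalg.solve(K,[u,v,1.]); return p,d
def at_z(C,u,v,z):
    p,d=ray(C,u,v); return p+d*(z-p[2])/d[2]
def proj(C,X):
    K,Rc,p=C; x=K@(Rc.T@(np.asarray(X)-p)); return x[:2]/x[2]
E
python3 - <<'E'
from h import *
C=cam('top');print(C[1])
f=grab_frame('top');np.save('top.npy',f)
f2=grab_frame('scene');np.save('scene.npy',f2)
def crop(f,x0,y0,x1,y1,s): return cv2.resize(f[y0:y1,x0:x1],None,fx=s,fy=s,interpolation=cv2.INTER_CUBIC)
cv2.imwrite('pics/cj.png',crop(f,100,160,170,230,8))
cv2.imwrite('pics/cb.png',crop(f,280,160,380,235,7))
cv2.imwrite('pics/sj.png',crop(f2,350,210,410,280,8))
cv2.imwrite('pics/sb.png',crop(f2,150,140,250,225,7))
s=state();print(rot(s['tool_rot']))
E
```

```text
[[-0.01008827 -0.99410027  0.10799481]
 [-0.99982582  0.00833211 -0.01670037]
 [ 0.01570202 -0.10814447 -0.99401118]]
[[ 3.22914570e-01 -5.51723807e-04 -9.46427956e-01]
 [ 9.46427204e-01 -1.20051995e-03  3.22915013e-01]
 [-1.31436554e-03 -9.99999127e-01  1.34501038e-04]]
```

View pics/cj.png

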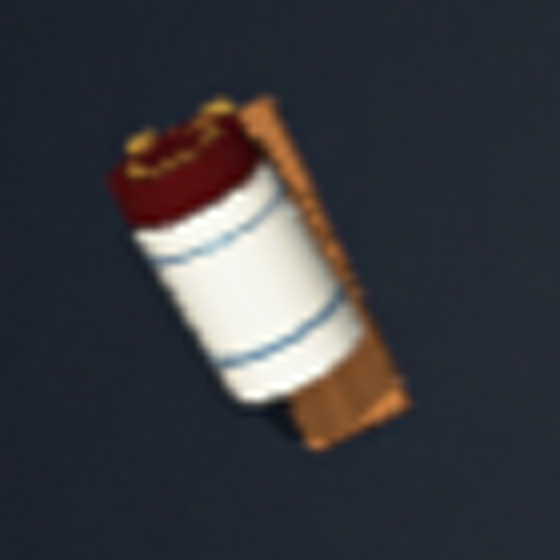

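View pics/cb.png

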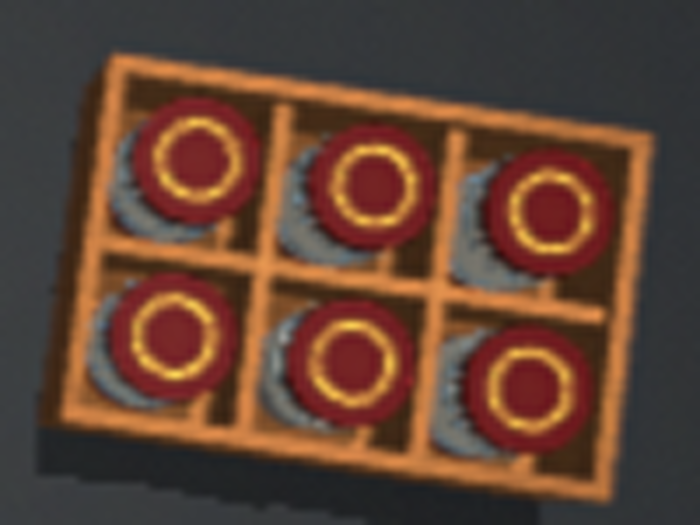

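View pics/sj.png

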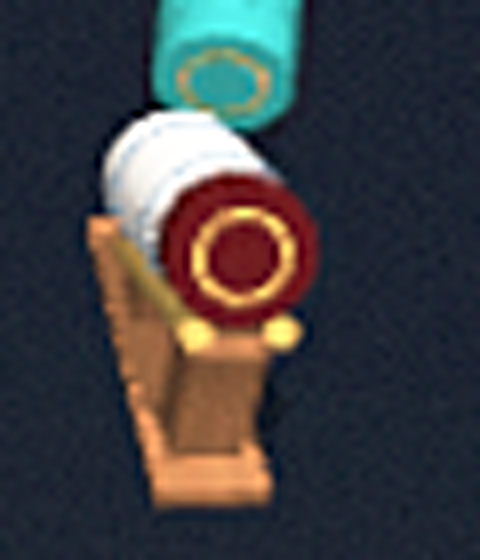

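View pics/sb.png

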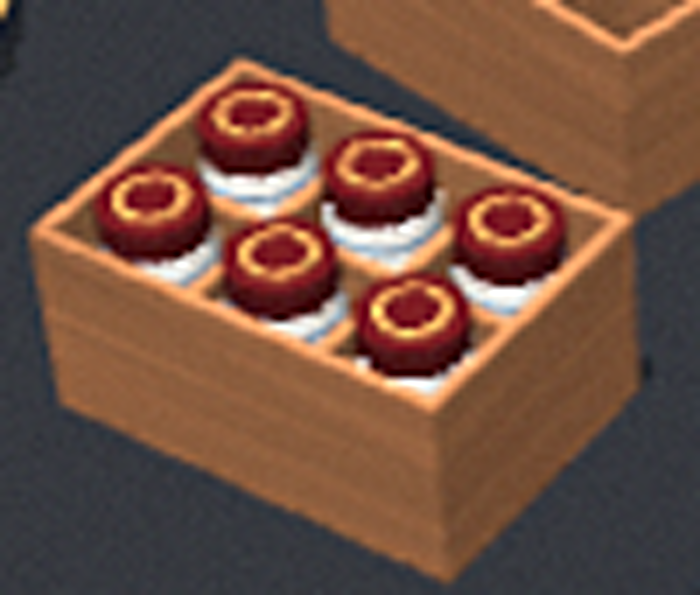

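```bash
cat > fit.py <<'E'
from h import *
from scipy.optimize import minimize, least_squares
f=np.load('top.npy');g=np.load('scene.npy');Ct=cam('top');Cs=cam('scene')
def jarmask(f,box):
    h=cv2.cvtColor(f,cv2.COLOR_BGR2HSV).astype(int);x0,y0,x1,y1=box
    H,S,V=h[...,0],h[...,1],h[...,2]
    m=((S<70)&(V>110))|(((H<6)|(H>170))&(S>120)&(V>50))
    o=np.zeros(m.shape,np.uint8);o[y0:y1,x0:x1]=m[y0:y1,x0:x1]
    return cv2.morphologyEx(o,cv2.MORPH_CLOSE,np.ones((5,5)))
mt=jarmask(f,(105,165,150,215));ms=jarmask(g,(360,218,395,252))
def pts(x,y,yaw):
    a=np.array([np.cos(yaw)*np.cos(np.pi/6),np.sin(yaw)*np.cos(np.pi/6),.5]);b=np.array([-np.sin(yaw),np.cos(yaw),0]);c=np.cross(a,b)
    t=np.linspace(0,2*np.pi,60)[:,None]
    return np.vstack([np.array([x,y,.06])+s*.035*a+.02*(np.cos(t)*b+np.sin(t)*c) for s in(-1,1)])
def ren(C,P,sh,k=8):
    uv=np.array([proj(C,p) for p in P]);hl=cv2.convexHull(((uv+.5)*256*1).astype(np.float32)).astype(np.int32)
    o=np.zeros(sh,np.uint8);cv2.fillConvexPoly(o,hl-128,255,cv2.LINE_AA,8);return o/255.
def cost(p,w=(1,1)):
    P=pts(*p);return w[0]*np.abs(ren(Ct,P,mt.shape)-mt).sum()+w[1]*np.abs(ren(Cs,P,ms.shape)-ms).sum()
c0=at_z(Ct,129,193,.07)
for w in((1,1),(1,0),(0,1)):
    r=minimize(cost,[c0[0],c0[1],.5],args=(w,),method='Nelder-Mead',options=dict(initial_simplex=[[c0[0],c0[1],.5],[c0[0]+.01,c0[1],.5],[c0[0],c0[1]+.01,.5],[c0[0],c0[1],.8]]))
    print('jar',w,r.x,np.degrees(r.x[2]),r.fun,mt.sum(),ms.sum())
tops=[(197,160),(372,187),(551,212),(173,337),(351,362),(528,388)]
X=np.array([at_z(Ct,(u+.5)/7-.5+280,(v+.5)/7-.5+160,.088)[:2] for u,v in tops])
cs=[(110,55),(652,133),(610,497),(65,418)]
Y=np.array([at_z(Ct,(u+.5)/7-.5+280,(v+.5)/7-.5+160,.08)[:2] for u,v in cs])
print('corners',Y.mean(0),np.linalg.norm(np.diff(Y,axis=0),axis=1))
M=np.array([[27.5,55],[27.5,0],[27.5,-55],[-27.5,55],[-27.5,0],[-27.5,-55]])/1e3
def bx(p,M): c,s=np.cos(p[2]),np.sin(p[2]);return M@np.array([[c,s],[-s,c]])+p[:2]
r=least_squares(lambda p:(bx(p,M)-X).ravel(),[.4,-.2,0]);print('box',r.x,np.abs(r.fun).max())
Mc=np.array([[57.5,85],[57.5,-85],[-57.5,-85],[-57.5,85]])/1e3
r2=least_squares(lambda p:(bx(p,Mc)-Y).ravel(),[.4,-.2,0]);print('boxc',r2.x,np.abs(r2.fun).max())
ts=[(253,110),(378,163),(508,217),(153,196),(281,252),(410,310)]
Z=np.array([at_z(Cs,(u+.5)/7-.5+150,(v+.5)/7-.5+140,.088)[:2] for u,v in ts]);print('scene discs',Z)
print('top  discs',X);print(bx(r.x,M))
for n,(u,v),z in(('mortar',(324,163),.055),('weight',(442,147),.04),('turq',(220,390),.02),('brush1',(390,368),.02),('brush2',(370,470),.02)):
    print(n,at_z(Ct,u*.64,v*.64,z))
E
python3 fit.py
```

```text
jar (1, 1) [0.53335475 0.26548032 0.39761266] 22.78152705937082 169.50196078431372 629 540
jar (1, 0) [0.53445051 0.26558404 0.46316183] 26.537217947992225 93.19607843137254 629 540
jar (0, 1) [0.53158983 0.26582443 0.3828461 ] 21.935465929971947 64.09019607843138 629 540
corners [ 0.51377228 -0.17573925] [0.17071017 0.11400765 0.16928208]
box [ 0.51330708 -0.17486462 -0.15498994] 0.0003599427298203173
boxc [ 0.51377228 -0.17573925 -0.15181439] 0.000600265703535996
scene discs [[ 0.47452968 -0.22408252]
 [ 0.48388989 -0.169818  ]
 [ 0.49274133 -0.11566854]
 [ 0.52963801 -0.23197064]
 [ 0.53876171 -0.17739377]
 [ 0.54832052 -0.12401916]]
top  discs [[ 0.5489374  -0.12499938]
 [ 0.54012623 -0.17877814]
 [ 0.53192386 -0.23381046]
 [ 0.49453153 -0.11628761]
 [ 0.48638588 -0.17063823]
 [ 0.47793757 -0.2246739 ]]
[[ 0.5489678  -0.12476908]
 [ 0.54047744 -0.1791098 ]
 [ 0.53198708 -0.23345052]
 [ 0.49462708 -0.11627872]
 [ 0.48613672 -0.17061944]
 [ 0.47764636 -0.22496016]]
mortar [0.73346557 0.09422141 0.055     ]
weight [ 0.76176373 -0.07970683  0.04      ]
turq [0.40660849 0.24756938 0.02      ]
brush1 [0.43575575 0.00059629 0.02      ]
brush2 [0.29054766 0.03072361 0.02      ]
```

Call:
{"op": "carry_out", "data": {"rows": [[[0,0,-1,0.25,-0.25,0,85],[0,0,-1,0.25,-0.25,0,85],[0,0,-1,0.25,-0.25,0,85],[0,0,-1,0.25,-0.25,0,85],[0,0,-1,0.25,-0.25,0,85]]]}}

```text
time: 0.7
tool_pos: [0.2521, 0.541, 0.3036]
tool_rot: [-0.638, 0.638, 0.304, -0.305]
contact_force: [0.1, 0.8, -0.1]
gripper_width: 0.998
```

Call:
{"op": "carry_out", "data": {"rows": [[[0,0,-1,0.25,-0.25,0,85],[0,0,-1,0.25,-0.25,0,85],[0,0,-1,0.25,-0.25,0,85],[0,0,-1,0.25,-0.25,0,85],[0,0,-1,0.25,-0.25,0,85]]]}}

```text
time: 1.2
tool_pos: [0.3021, 0.491, 0.3036]
tool_rot: [-0.681, 0.681, 0.189, -0.189]
contact_force: [0.7, -0.1, -0.3]
gripper_width: 0.993
```

Call:
{"op": "carry_out", "data": {"rows": [[[0,0,-1,0.25,-0.25,0,85],[0,0,-1,0.25,-0.25,0,85],[0,0,-1,0.25,-0.25,0,85],[0,0,-1,0.25,-0.25,0,85],[0,0,-1,0.25,-0.25,0,85]]]}}

```text
time: 1.7
tool_pos: [0.3521, 0.441, 0.3036]
tool_rot: [-0.704, 0.704, 0.068, -0.068]
contact_force: [0.4, -0.1, 0.1]
gripper_width: 0.996
```

Call:
{"op": "carry_out", "data": {"rows": [[[0,0,-1,0.25,-0.25,0,85],[0,0,-1,0.25,-0.25,0,85],[0,0,-1,0.25,-0.25,0,85],[0,0,-1,0.25,-0.25,0,85],[0,0,-1,0.25,-0.25,0,85]]]}}

```text
time: 2.2
tool_pos: [0.4021, 0.391, 0.3036]
tool_rot: [-0.705, 0.705, -0.056, 0.055]
contact_force: [0.3, 0.3, -0.6]
gripper_width: 0.997
```

Call:
{"op": "carry_out", "data": {"rows": [[[0,0,-1,0.25,-0.25,0,85],[0,0,-1,0.25,-0.25,0,85],[0,0,-1,0.25,-0.25,0,85],[0,0,-1,0.25,-0.25,0,85],[0,0,-1,0.25,-0.25,0,85]]]}}

```text
time: 2.7
tool_pos: [0.4521, 0.341, 0.3037]
tool_rot: [-0.684, 0.685, -0.177, 0.177]
contact_force: [-0.0, 0.6, -0.2]
gripper_width: 0.997
```

Call:
{"op": "carry_out", "data": {"rows": [[[0,0,-1,0.25,-0.25,0,85],[0,0,-1,0.25,-0.25,0,85],[0,0,-1,0.25,-0.25,0,85],[0,0,-1,0.25,-0.25,0,85],[0,0,-1,0.25,-0.25,0,85]]]}}

```text
time: 3.2
tool_pos: [0.5021, 0.291, 0.3036]
tool_rot: [-0.643, 0.644, -0.293, 0.293]
contact_force: [0.3, -0.3, -0.3]
gripper_width: 0.994
```

Call:
{"op": "carry_out", "data": {"rows": [[[0,0,-1,0.25,-0.25,0,85],[0,0,-1,0.25,-0.25,0,85],[0,0,-1,0.25,-0.25,0,85],[0,0,0,0,0,0,85]]]}}

```text
time: 3.6
tool_pos: [0.5325, 0.2605, 0.3035]
tool_rot: [-0.609, 0.61, -0.359, 0.359]
contact_force: [0.6, 0.5, 0.3]
gripper_width: 0.998
```

```bash
python3 - <<'E'
from h import *
s=state();print(s['time'],s['tool_pos'],s['joint_pos'].round(3),s['contact_force'])
Rt=rot(s['tool_rot']);print(Rt.round(3),np.degrees(np.arctan2(Rt[1,2],Rt[0,2])))
C=cam('wrist');f=grab_frame('wrist');np.savez('w1.npz',f=f,K=C[0],R=C[1],p=C[2])
cv2.imwrite('pics/w1.png',cv2.resize(f,(768,576),interpolation=cv2.INTER_CUBIC))
E
```

```text
3.6 [0.53248097 0.26052878 0.3035478 ] [ 0.33  -0.023  1.69  -0.     1.475  1.393] [0.59398426 0.47285346 0.2760411 ]
[[ 0.486 -0.     0.874]
 [-0.874 -0.     0.486]
 [ 0.    -1.    -0.001]] 29.062009640962692
```

View pics/w1.png

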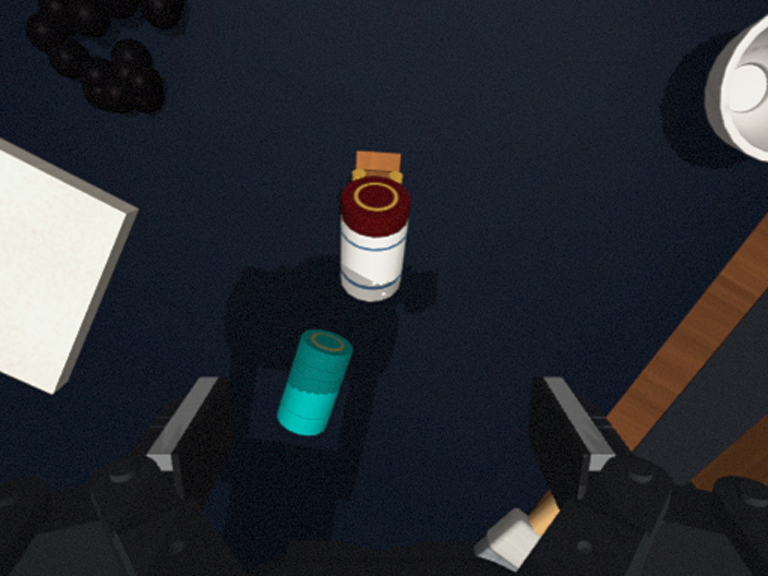

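The wrist view shows the white jar, lid centre (376,197) and foot edge (371,298), on the wooden rest; the turquoise jar is apart at (315,385), and the fingers are clear. I refine the jar pose from this.

```bash
cat > fit2.py <<'E'
from h import *
from scipy.optimize import minimize
w=np.load('w1.npz');f=w['f'];C=(w['K'],w['R'],w['p'])
x0,y0,x1,y1=215,110,285,205
gc=np.full(f.shape[:2],0,np.uint8)
h=cv2.cvtColor(f,cv2.COLOR_BGR2HSV).astype(int)
m=((h[...,2]>90)&(h[...,1]<90))|(((h[...,0]<5)|(h[...,0]>172))&(h[...,1]>130)&(h[...,2]>45))
o=np.zeros(m.shape,np.uint8);o[y0:y1,x0:x1]=m[y0:y1,x0:x1]
o=cv2.morphologyEx(o,cv2.MORPH_CLOSE,np.ones((7,7)))
n,l,st,_=cv2.connectedComponentsWithStats(o);k=1+np.argmax(st[1:,4]);mt=(l==k).astype(float)
from fit import pts,ren
def cost(p): return np.abs(ren(C,pts(*p),mt.shape)-mt).sum()
s0=[.534,.2655,.45]
r=minimize(cost,s0,method='Nelder-Mead',options=dict(initial_simplex=[s0,[.544,.2655,.45],[.534,.275,.45],[.534,.2655,.6]]))
print(r.x,np.degrees(r.x[2]),r.fun,mt.sum())
v=f.copy();uv=np.array([proj(C,p) for p in pts(*r.x)]);cv2.polylines(v,[np.round(cv2.convexHull(uv.astype(np.float32))).astype(int)],True,(0,255,0))
cv2.imwrite('pics/fit2.png',cv2.resize(np.hstack([v[90:220,200:300],np.repeat(mt[90:220,200:300,None]*255,3,2).astype(np.uint8)]),None,fx=4,fy=4))
E
python3 fit2.py | tail -1
```

```text
[0.5336906  0.26585798 0.43854514] 25.126785693294057 194.00392156862745 3297.0
```

View pics/fit2.png

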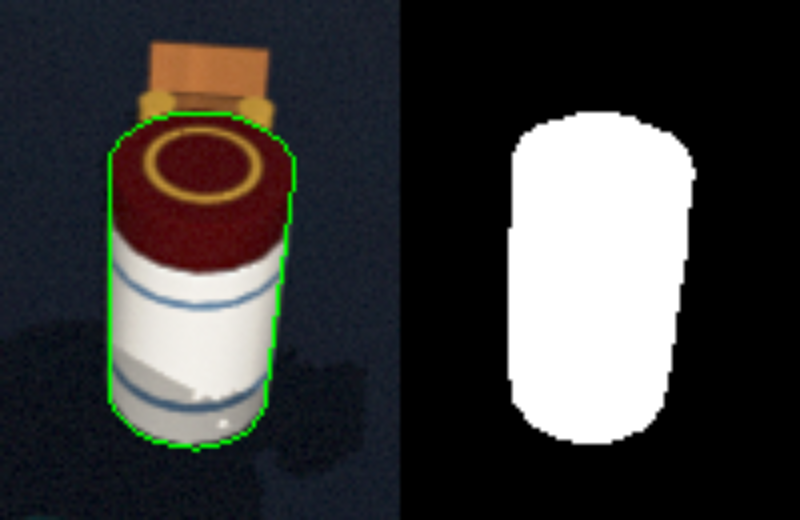

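Call:
{"op": "carry_out", "data": {"rows": [[[0,0,-1,0.03,0.13,0,85],[0,0,0,0,0,-0.9,85],[0,0,0,0,0,-0.9,85],[0,0,0,0,0,-0.9,85],[0,0,0,0,0,0,85]]]}}

```text
time: 4.15
tool_pos: [0.5291, 0.2661, 0.1894]
tool_rot: [-0.594, 0.601, -0.381, 0.376]
contact_force: [-0.4, -0.5, -0.1]
gripper_width: 0.992
```

```bash
python3 - <<'E'
from h import *
s=state();print(s['time'],s['tool_pos'])
Rt=rot(s['tool_rot']);print(np.degrees(np.arctan2(Rt[1,2],Rt[0,2])))
C=cam('wrist');f=grab_frame('wrist')
v=f.copy()
for yv,t in(((-.035),0),(.035,0)):
    a=np.array([np.cos(.4385)*.866,np.sin(.4385)*.866,.5]);p=proj(C,np.array([.5337,.2659,.06])+yv*a);print(p);cv2.circle(v,tuple(np.round(p).astype(int)),3,(0,255,0),-1)
cv2.imwrite('pics/w2.png',cv2.resize(v,(768,576)))
E
```

```text
4.15 [0.52905859 0.26609644 0.18937366]
25.269236954341217
[255.82625703 233.26713198]
[256.67846156 160.87761984]
```

View pics/w2.png

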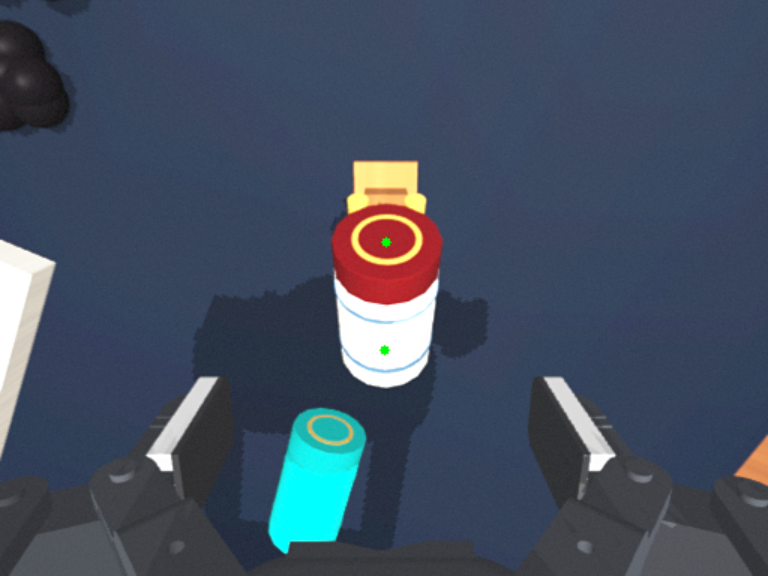

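The projected lid and foot centres fall on the jar's axis, (386,242) and (384,350), so the fit holds and the jar sits centred between the fingers. Descending.

Call:
{"op": "carry_out", "data": {"rows": [[[0,0,0,0,0,0,85],[0,0,0,0,0,-0.9,85],[0,0,0,0,0,-0.9,85],[0,0,0,0,0,0,85],[0,0,0,0,0,0,85]]]}}

```text
time: 4.7
tool_pos: [0.5339, 0.2672, 0.126]
tool_rot: [0.598, -0.596, 0.379, -0.379]
contact_force: [0.6, -0.5, 1.4]
gripper_width: 0.998
```

Call:
{"op": "carry_out", "data": {"rows": [[[0,0,0,0,-0.03,-0.3,85],[0,0,0,0,0,0,85],[0,0,0,0,0,0,25],[0,0,0,0,0,0,25],[0,0,0,0,0,0,25]]]}}

```text
time: 5.2
tool_pos: [0.5333, 0.2656, 0.1125]
tool_rot: [0.597, -0.597, 0.379, -0.379]
contact_force: [-0.6, 0.0, 0.2]
gripper_width: 0.512
```

Call:
{"op": "carry_out", "data": {"rows": [[[0,0,0,0,0,0,25],[0,0,0,0,0,0,25],[0,0,0,0,0,0,25],[0,0,0,0,0,0,25],[0,0,0,0,0,0,25]]]}}

```text
time: 5.7
tool_pos: [0.5332, 0.2659, 0.1128]
tool_rot: [0.597, -0.597, 0.379, -0.379]
contact_force: [-2.7, 1.1, 5.5]
gripper_width: 0.448
```

Call:
{"op": "carry_out", "data": {"rows": [[[0,0,0,0,0,0.3,25],[0,0,0,0,0,0.5,25],[0,0,0,0,0,0.8,25],[0,0,0,0,0,0.8,25],[0,0,0,0,0,0.6,25]]]}}

```text
time: 6.2
tool_pos: [0.5331, 0.2653, 0.2337]
tool_rot: [0.597, -0.597, 0.379, -0.379]
contact_force: [0.3, 0.2, -2.5]
gripper_width: 0.452
```

Call:
{"op": "carry_out", "data": {"rows": [[[0.424,-0.906,0,0,-0.24,0,25],[0.424,-0.906,0,0,-0.24,0,25],[0.424,-0.906,0,0,-0.24,0,25],[0.424,-0.906,0,0,-0.24,0,25],[0.424,-0.906,0,0,-0.24,0,25]]]}}

```text
time: 6.7
tool_pos: [0.5323, 0.2167, 0.2311]
tool_rot: [0.692, -0.484, 0.307, -0.439]
contact_force: [-0.6, -0.3, -2.3]
gripper_width: 0.447
```

Call:
{"op": "carry_out", "data": {"rows": [[[0.424,-0.906,0,0,-0.24,0,25],[0.424,-0.906,0,0,-0.24,0,25],[0.424,-0.906,0,0,-0.24,0,25],[0.424,-0.906,0,0,-0.24,0,25],[0.424,-0.906,0,0,-0.24,0,25]]]}}

```text
time: 7.2
tool_pos: [0.5321, 0.1689, 0.2309]
tool_rot: [0.765, -0.357, 0.226, -0.486]
contact_force: [-0.2, 1.2, -3.4]
gripper_width: 0.453
```

Call:
{"op": "carry_out", "data": {"rows": [[[0.424,-0.906,0,0,-0.24,0,25],[0.424,-0.906,0,0,-0.24,0,25],[0.424,-0.906,0,0,-0.24,0,25],[0.424,-0.906,0,0,-0.24,0,25],[0.424,-0.906,0,0,-0.24,0,25]]]}}

```text
time: 7.7
tool_pos: [0.5321, 0.1211, 0.2308]
tool_rot: [0.815, -0.218, 0.138, -0.518]
contact_force: [-0.2, 1.6, -3.4]
gripper_width: 0.453
```

```bash
python3 - <<'E'
from h import *
s=state();print(s['time'],s['tool_pos'],s['joint_pos'].round(3),s['gripper_width'],s['contact_force'])
Rt=rot(s['tool_rot']);print(Rt.round(3))
for n in('scene','wrist'):
    f=grab_frame(n);cv2.imwrite(f'pics/{n}3.png',cv2.resize(f,(768,576)))
E
```

```text
7.7 [0.53212307 0.12109737 0.23084402] [-0.079 -0.435  2.34   1.089  0.505  0.259] 0.45303791742129323 [-0.23939413  1.62084098 -3.37180073]
[[ 0.425  0.785  0.451]
 [-0.905  0.368  0.214]
 [ 0.002 -0.499  0.867]]
```

View pics/scene3.png

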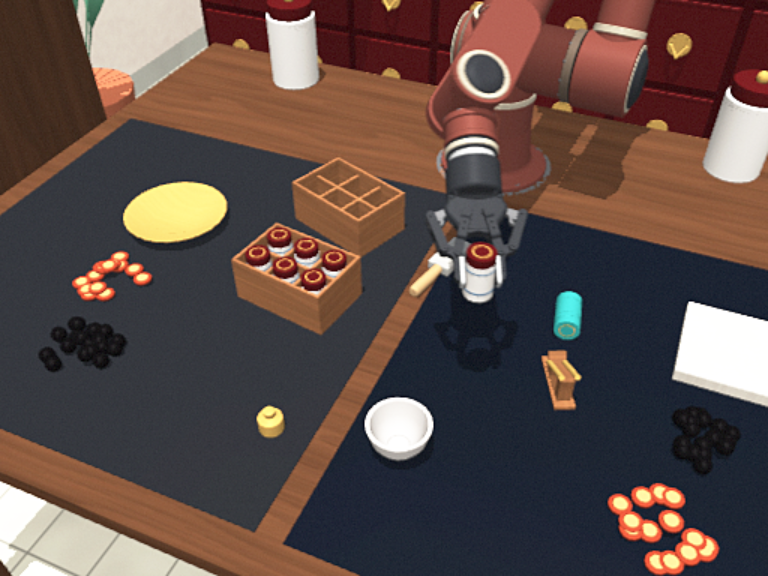

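View pics/wrist3.png

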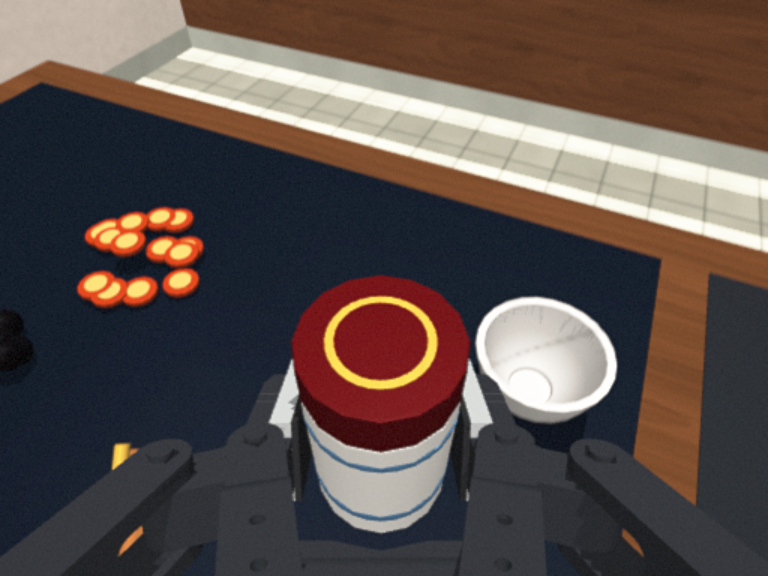

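The scene view shows the jar upright in the gripper at (480,272), lid up, clear of the mortar at (399,430) and brush. The wrist view shows it held square. I lower it onto the bare counter.

Call:
{"op": "carry_out", "data": {"rows": [[[0,0,0,0,0,-0.6,25],[0,0,0,0,0,-0.9,25],[0,0,0,0,0,-0.9,25],[0,0,0,0,0,-0.9,25],[0,0,0,0,0,-0.5,25]]]}}

```text
time: 8.3
tool_pos: [0.5315, 0.1222, 0.0785]
tool_rot: [0.815, -0.221, 0.14, -0.517]
contact_force: [-1.1, -0.5, -2.9]
gripper_width: 0.453
```

Call:
{"op": "carry_out", "data": {"rows": [[[0,0,0,0,0,-0.15,25],[0,0,0,0,0,0,25],[0,0,0,0,0,0,25]]]}}

```text
time: 8.6
tool_pos: [0.5335, 0.122, 0.0764]
tool_rot: [0.816, -0.219, 0.138, -0.518]
contact_force: [0.5, -0.8, -3.0]
gripper_width: 0.449
```

Call:
{"op": "carry_out", "data": {"rows": [[[0,0,0,0,0,-0.15,25],[0,0,0,0,0,-0.1,25],[0,0,0,0,0,0,25]]]}}

```text
time: 8.9
tool_pos: [0.5332, 0.1217, 0.0662]
tool_rot: [0.815, -0.219, 0.138, -0.518]
contact_force: [-0.1, 0.0, -2.7]
gripper_width: 0.456
```

Call:
{"op": "carry_out", "data": {"rows": [[[0,0,0,0,0,-0.05,25],[0,0,0,0,0,0,25]]]}}

```text
time: 9.1
tool_pos: [0.5332, 0.1216, 0.0641]
tool_rot: [0.815, -0.218, 0.138, -0.518]
contact_force: [-0.9, 0.8, -2.3]
gripper_width: 0.454
```

Call:
{"op": "carry_out", "data": {"rows": [[[0,0,0,0,0,-0.04,25],[0,0,0,0,0,0,25]]]}}

```text
time: 9.3
tool_pos: [0.533, 0.1216, 0.0622]
tool_rot: [0.815, -0.219, 0.138, -0.518]
contact_force: [0.8, 0.1, -3.1]
gripper_width: 0.45
```

Call:
{"op": "carry_out", "data": {"rows": [[[0,0,0,0,0,-0.025,25],[0,0,0,0,0,0,25]]]}}

```text
time: 9.5
tool_pos: [0.533, 0.1216, 0.0612]
tool_rot: [0.815, -0.219, 0.138, -0.518]
contact_force: [-0.9, -0.4, -4.1]
gripper_width: 0.452
```

Call:
{"op": "carry_out", "data": {"rows": [[[0,0,0,0,0,-0.03,25],[0,0,0,0,0,0,25]]]}}

```text
time: 9.7
tool_pos: [0.5335, 0.1217, 0.0606]
tool_rot: [0.816, -0.218, 0.138, -0.518]
contact_force: [-0.6, 0.8, 0.1]
gripper_width: 0.453
```

```bash
python3 - <<'E'
from h import *
s=state();print(s['tool_pos'],s['contact_force'])
f=grab_frame('scene')[150:230,280:380];cv2.imwrite('pics/s4.png',cv2.resize(f,None,fx=7,fy=7,interpolation=cv2.INTER_CUBIC))
E
```

```text
[0.53346043 0.12167099 0.06060092] [-0.56255306  0.78476141  0.14229235]
```

View pics/s4.png

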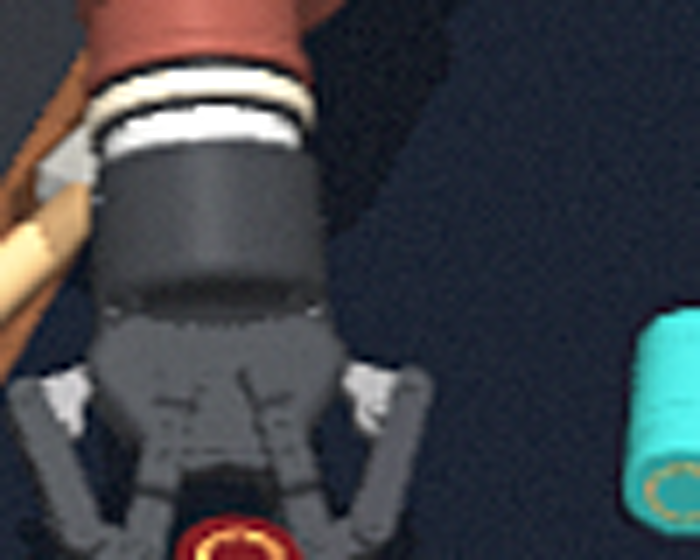

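Contact is felt: the vertical force went from −3 N to 0. Releasing, then going straight up (the open fingers stand to both sides of the jar).

Call:
{"op": "carry_out", "data": {"rows": [[[0,0,0,0,0,0,60],[0,0,0,0,0,0,85],[0,0,0,0,0,0,85],[0,0,0,0,0,0,85],[0,0,0,0,0,0,85]]]}}

```text
time: 10.25
tool_pos: [0.5332, 0.1216, 0.0603]
tool_rot: [0.815, -0.218, 0.138, -0.518]
contact_force: [-0.5, 0.8, 0.5]
gripper_width: 1.002
```

Call:
{"op": "carry_out", "data": {"rows": [[[0,0,0,0,0,0,85],[0,0,0,0,0,0,85],[0,0,0,0,0,0.3,85],[0,0,0,0,0,0.7,85],[0,0,0,0,0,0.9,85]]]}}

```text
time: 10.75
tool_pos: [0.5319, 0.1217, 0.1335]
tool_rot: [0.815, -0.22, 0.14, -0.518]
contact_force: [0.4, 0.6, 0.3]
gripper_width: 0.997
```

Call:
{"op": "carry_out", "data": {"rows": [[[0,0,0,0,0,0.9,85],[0,0,0,0,0,0.9,85],[-0.424,0.906,0,0,0,0.9,85],[-0.424,0.906,0,0,0,0,85],[-0.424,0.906,0,0,0,0,85]]]}}

```text
time: 11.25
tool_pos: [0.5336, 0.1229, 0.2327]
tool_rot: [0.793, -0.293, 0.186, -0.5]
contact_force: [0.5, 1.4, -0.9]
gripper_width: 0.996
```

Call:
{"op": "carry_out", "data": {"rows": [[[-0.424,0.906,0,0,0,0,85],[-0.424,0.906,0,0,0,0,85],[-0.424,0.906,0,0,0,0,85],[-0.424,0.906,0,0,0,0,85],[-0.424,0.906,0,0,0,0,85]]]}}

```text
time: 11.75
tool_pos: [0.5332, 0.123, 0.2309]
tool_rot: [0.73, -0.426, 0.272, -0.46]
contact_force: [0.6, 0.3, -0.2]
gripper_width: 0.994
```

```bash
python3 - <<'E'
from h import *
s=state();print(s['tool_pos'],s['contact_force'],s['joint_pos'].round(3))
C=cam('wrist');f=grab_frame('wrist');cv2.imwrite('pics/w5.png',cv2.resize(f,(768,576)))
E
```

```text
[0.53320357 0.12304204 0.23088589] [ 0.5701536   0.28399808 -0.17418553] [ 0.01  -0.306  2.108  0.273  0.89   1.014]
```

View pics/w5.png

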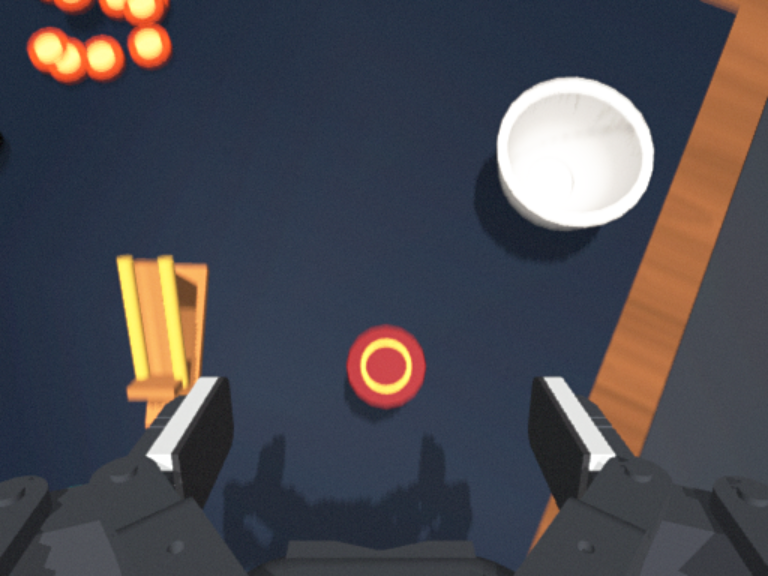

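Call:
{"op": "carry_out", "data": {"rows": [[[-0.424,0.906,0,0,0,0,85],[-0.424,0.906,0,0,0,0,85],[-0.424,0.906,0,0,0,0,85],[-0.424,0.906,0,0,0,0,85],[-0.424,0.906,0,0,0,0,85]]]}}

```text
time: 12.3
tool_pos: [0.5332, 0.1231, 0.2308]
tool_rot: [0.645, -0.545, 0.349, -0.405]
contact_force: [0.6, 0.2, 0.4]
gripper_width: 0.993
```

Call:
{"op": "carry_out", "data": {"rows": [[[-0.424,0.906,0,0,0,0,85],[-0.424,0.906,0,0,0,0,85],[0,0,-1,0.15,0.1,0,85],[0,0,-1,0.15,0.1,0,85],[0,0,-1,0.15,0.1,0,85]]]}}

```text
time: 12.8
tool_pos: [0.5515, 0.1353, 0.2304]
tool_rot: [0.563, -0.545, 0.437, -0.443]
contact_force: [-0.2, -0.1, -0.0]
gripper_width: 0.992
```

Call:
{"op": "carry_out", "data": {"rows": [[[0,0,-1,0.15,0.1,0,85],[0,0,-1,0.1,0,0,85],[0,0,-1,0.1,0,0,85],[0,0,-1,0,0,0,85],[0,0,-1,0,0,0,85]]]}}

```text
time: 13.3
tool_pos: [0.5653, 0.1391, 0.2304]
tool_rot: [-0.477, 0.461, -0.525, 0.533]
contact_force: [-0.8, 0.6, 0.2]
gripper_width: 0.997
```

```bash
cat > look.py <<'E'
from h import *
import sys
s=state();print(s['time'],s['tool_pos'],s['contact_force'])
Rt=rot(s['tool_rot']);print(Rt.round(4),'jaw yaw',np.degrees(np.arctan2(Rt[1,0],Rt[0,0])))
C=cam('wrist');f=grab_frame('wrist');np.savez(sys.argv[1]+'.npz',f=f,K=C[0],R=C[1],p=C[2]);cv2.imwrite(f'pics/{sys.argv[1]}.png',cv2.resize(f,(768,576)))
E
python3 look.py w6
```

```text
13.3 [0.56527142 0.13910147 0.23042672] [-0.77704176  0.60333441  0.24252227]
[[-0.1199  0.0252  0.9925]
 [-0.9927  0.0058 -0.1201]
 [-0.0088 -0.9997  0.0243]] jaw yaw -96.88652923107703
```

View pics/w6.png

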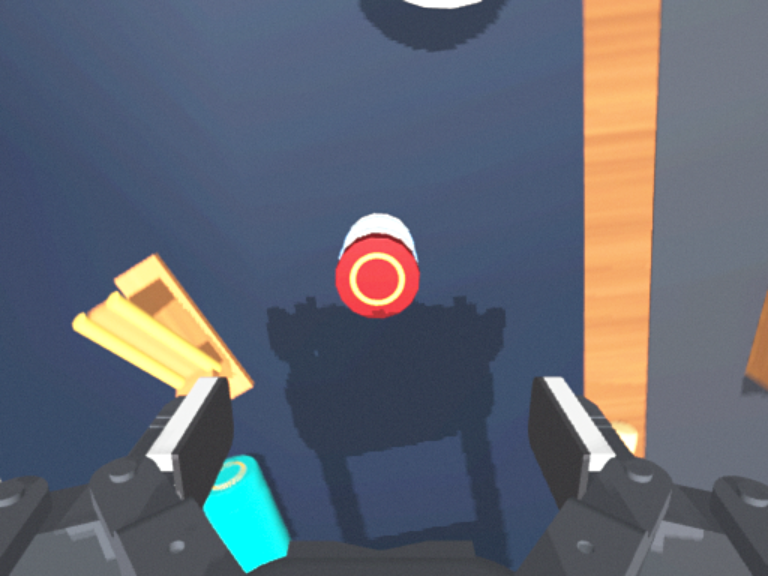

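```bash
cat > lid.py <<'E'
from h import *
import sys
from fit import ren
from scipy.optimize import minimize
w=np.load(sys.argv[1]+'.npz');f=w['f'];C=(w['K'],w['R'],w['p']);x0,y0,x1,y1=map(int,sys.argv[2:6]);z=float(sys.argv[6])
h=cv2.cvtColor(f,cv2.COLOR_BGR2HSV).astype(int)
m=((h[...,0]<6)|(h[...,0]>170))&(h[...,1]>120)&(h[...,2]>50)|((h[...,0]>=6)&(h[...,0]<40)&(h[...,1]>60)&(h[...,2]>140))
o=np.zeros(m.shape,np.uint8);o[y0:y1,x0:x1]=m[y0:y1,x0:x1];o=cv2.morphologyEx(o,cv2.MORPH_CLOSE,np.ones((3,3)))
t=np.linspace(0,2*np.pi,60)
def P(x,y): return np.vstack([np.c_[x+.02*np.cos(t),y+.02*np.sin(t),np.full(60,zz)] for zz in(z,z-.014)])
ys,xs=np.nonzero(o);g=at_z(C,xs.mean(),ys.mean(),z)[:2]
r=minimize(lambda p:np.abs(ren(C,P(*p),o.shape)-o).sum(),g,method='Nelder-Mead',options=dict(initial_simplex=[g,g+[.005,0],g+[0,.005]]))
print('lid xy',r.x,r.fun,o.sum())
E
python3 lid.py w6 215 150 290 220 .07|tail -1; python3 -c "
from h import *
w=np.load('w6.npz');C=(w['K'],w['R'],w['p']);print(at_z(C,377*2/3,279*2/3,.07))"
```

```text
lid xy [0.57497776 0.14097405] 230.16078431372551 2483
[0.57549569 0.14072239 0.07      ]
```

Call:
{"op": "carry_out", "data": {"rows": [[[-0.09,0.36,-0.48,0.25,0.045,0,85],[0,0,0,0,0,-0.3,85],[0,0,0,0,0,-0.8,85],[0,0,0,0,0,-0.8,85],[0,0,0,0,0,0,85]]]}}

```text
time: 13.85
tool_pos: [0.5713, 0.1404, 0.1484]
tool_rot: [0.458, -0.465, 0.538, -0.534]
contact_force: [-1.8, 0.3, -0.3]
gripper_width: 0.994
```

```bash
python3 look.py w7
```

```text
13.85 [0.57130877 0.14035648 0.14835032] [-1.84913071  0.31247609 -0.25700596]
[[-0.1494 -0.011   0.9887]
 [-0.9888 -0.0027 -0.1495]
 [ 0.0044 -0.9999 -0.0105]] jaw yaw -98.59487979872252
```

View pics/w7.png

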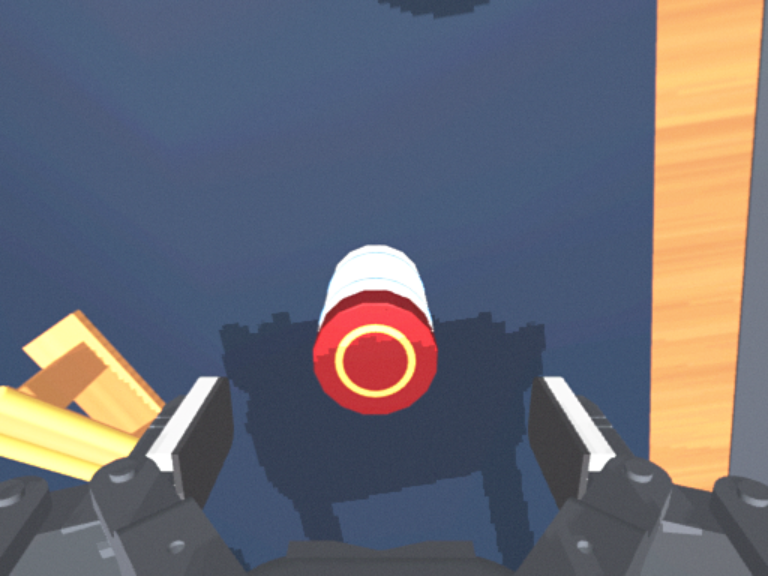

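The jar stands centred between the open fingers, ring at (375,360). Letting the arm settle.

Call:
{"op": "carry_out", "data": {"rows": [[[0,0,0,0,0,0,85],[0,0,0,0,0,0,85]]]}}

```text
time: 14.1
tool_pos: [0.5766, 0.141, 0.1572]
tool_rot: [-0.462, 0.46, -0.535, 0.538]
contact_force: [0.6, -0.1, 0.1]
gripper_width: 0.997
```

```bash
python3 look.py w8; python3 lid.py w8 200 180 300 285 .07|tail -1; python3 -c "
from h import *
w=np.load('w8.npz');f=w['f'];C=(w['K'],w['R'],w['p'])
h=cv2.cvtColor(f,cv2.COLOR_BGR2HSV)
m=cv2.inRange(h,(20,80,150),(40,255,255));m[:190]=0;m[290:]=0;m[:,:200]=0;m[:,300:]=0
c=cv2.findNonZero(m);e=cv2.fitEllipse(cv2.convexHull(c));print(e,at_z(C,*e[0],.07))"
```

```text
14.1 [0.57660786 0.14101926 0.15723427] [ 0.63464462 -0.07480293  0.10437038]
[[-1.503e-01  4.100e-03  9.886e-01]
 [-9.886e-01 -1.300e-03 -1.503e-01]
 [ 7.000e-04 -1.000e+00  4.300e-03]] jaw yaw -98.646161308015
lid xy [0.57464801 0.14113225] 380.78431372549016 4760
((253.5980987548828, 243.3067626953125), (45.28146743774414, 49.57545852661133), 91.4796142578125) [0.57567723 0.14097539 0.07      ]
```

Call:
{"op": "carry_out", "data": {"rows": [[[0,0,0,-0.03,0,-0.6,85],[0,0,0,0,0,-0.5,85],[0,0,0,0,0,0,85],[0,0,0,0,0,0,25],[0,0,0,0,0,0,25]]]}}

```text
time: 14.65
tool_pos: [0.5755, 0.141, 0.113]
tool_rot: [-0.461, 0.46, -0.535, 0.538]
contact_force: [0.4, 0.2, 0.2]
gripper_width: 0.682
```

Call:
{"op": "carry_out", "data": {"rows": [[[0,0,0,0,0,0,25],[0,0,0,0,0,0,25],[0,0,0,0,0,0,25],[0,0,0,0,0,0,25],[0,0,0,0,0,0,25]]]}}

```text
time: 15.15
tool_pos: [0.5756, 0.1411, 0.113]
tool_rot: [-0.461, 0.46, -0.535, 0.538]
contact_force: [0.1, 1.3, 5.8]
gripper_width: 0.454
```

```bash
python3 look.py w9
```

```text
15.15 [0.57555925 0.14109854 0.11297323] [0.08979104 1.30846369 5.78652597]
[[-1.507e-01  3.700e-03  9.886e-01]
 [-9.886e-01 -1.400e-03 -1.507e-01]
 [ 9.000e-04 -1.000e+00  3.900e-03]] jaw yaw -98.66565088197423
```

Call:
{"op": "carry_out", "data": {"rows": [[[0,0,0,0,0,0.3,25],[0,0,0,0,0,0.7,25],[0,0,0,0,0,0.8,25],[0,0,0,0,0,0.7,25],[0,0,0,0,0,0.55,25]]]}}

```text
time: 15.7
tool_pos: [0.574, 0.1408, 0.2346]
tool_rot: [-0.46, 0.461, -0.536, 0.537]
contact_force: [0.6, 0.2, -3.1]
gripper_width: 0.453
```

Call:
{"op": "carry_out", "data": {"rows": [[[0,0,0,0,-0.4,0,25],[0,0,0,-0.1,-0.7,0,25],[0,0,0,-0.1,-0.7,0,25],[0,0,0,-0.1,-0.7,0,25],[0,0,0,-0.1,-0.7,0,25]]]}}

```text
time: 16.2
tool_pos: [0.5566, 0.0111, 0.2307]
tool_rot: [0.459, -0.462, 0.537, -0.536]
contact_force: [0.4, -0.2, -3.2]
gripper_width: 0.451
```

Call:
{"op": "carry_out", "data": {"rows": [[[0,0,0,-0.1,-0.7,0,25],[0,0,0,-0.1,-0.7,0,25],[0,0,0,-0.05,-0.7,0,25],[0,0,0,0,-0.7,0,25],[0,0,0,0,0,0,25]]]}}

```text
time: 16.7
tool_pos: [0.5468, -0.1024, 0.231]
tool_rot: [0.458, -0.461, 0.537, -0.537]
contact_force: [0.6, 0.5, -2.2]
gripper_width: 0.448
```

```bash
python3 look.py w10
```

```text
16.7 [ 0.54676379 -0.10243109  0.23096291] [ 0.56709495  0.46938666 -2.19837364]
[[-0.1548 -0.0032  0.9879]
 [-0.9879 -0.0027 -0.1548]
 [ 0.0031 -1.     -0.0027]] jaw yaw -98.90695519563249
```

View pics/w10.png

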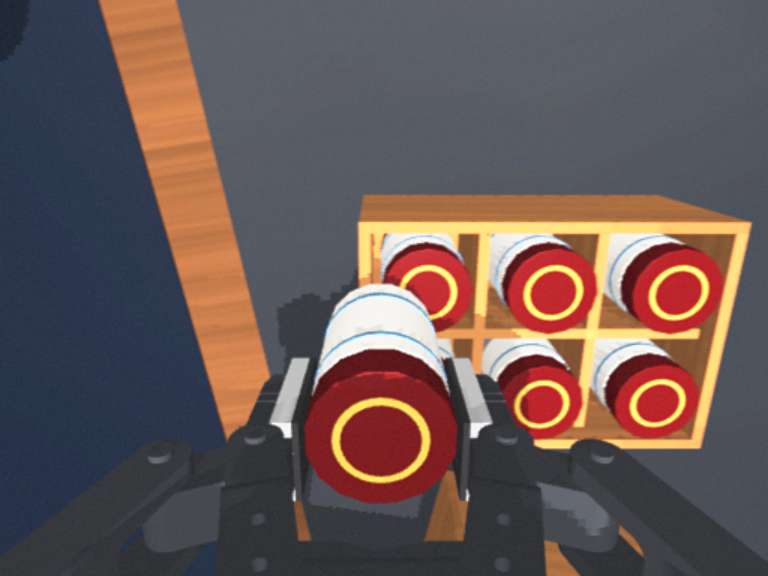

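The wrist view shows the jar held square with the box beyond; ring centres of five tops at (428,293), (553,293), (678,293), (545,401), (658,402).

```bash
python3 - <<'E'
from h import *
from scipy.optimize import least_squares
w=np.load('w10.npz');C=(w['K'],w['R'],w['p'])
M=np.array([[27.5,55],[27.5,0],[27.5,-55],[-27.5,0],[-27.5,-55]])/1e3
X=np.array([at_z(C,u/1.5,v/1.5,.088)[:2] for u,v in((428,293),(553,293),(678,293),(545,401),(658,402))])
def bx(p,M): c,s=np.cos(p[2]),np.sin(p[2]);return M@np.array([[c,s],[-s,c]])+p[:2]
r=least_squares(lambda p:(bx(p,M)-X).ravel(),[.51,-.17,-.15]);print(r.x,np.abs(r.fun).max())
E
```

```text
[ 0.51260972 -0.17484531 -0.14977846] 0.00131045882791056
```

Call:
{"op": "carry_out", "data": {"rows": [[[0,0,0,0.03,-0.55,0,25],[0,0,0,0,0,-0.3,25],[0,0,0,0,0,-0.3,25],[0,0,0,0,0,0,25],[0,0,0,0,0,0,25]]]}}

```text
time: 17.25
tool_pos: [0.5488, -0.1201, 0.2075]
tool_rot: [0.46, -0.462, 0.536, -0.536]
contact_force: [-0.9, -0.1, -3.1]
gripper_width: 0.451
```

Call:
{"op": "carry_out", "data": {"rows": [[[0,0,0,0,-0.11,-0.08,25],[0,0,0,0,0,0,25]]]}}

```text
time: 17.45
tool_pos: [0.5496, -0.1257, 0.2058]
tool_rot: [-0.46, 0.461, -0.536, 0.537]
contact_force: [0.3, 0.2, -3.3]
gripper_width: 0.45
```

Call:
{"op": "carry_out", "data": {"rows": [[[0,0,0,0,0,-0.06,25],[0,0,0,0,0,0,25]]]}}

```text
time: 17.65
tool_pos: [0.5494, -0.1255, 0.2033]
tool_rot: [-0.46, 0.461, -0.536, 0.537]
contact_force: [-0.5, -0.1, -3.4]
gripper_width: 0.45
```

Call:
{"op": "carry_out", "data": {"rows": [[[0,0,0,0,0,-0.05,25],[0,0,0,0,0,0,25]]]}}

```text
time: 17.85
tool_pos: [0.5493, -0.1255, 0.2011]
tool_rot: [-0.46, 0.461, -0.536, 0.537]
contact_force: [-0.3, 0.4, -3.8]
gripper_width: 0.445
```

Call:
{"op": "carry_out", "data": {"rows": [[[0,0,0,0,0,-0.05,25],[0,0,0,0,0,0,25]]]}}

```text
time: 18.05
tool_pos: [0.5498, -0.1257, 0.2]
tool_rot: [-0.461, 0.461, -0.535, 0.537]
contact_force: [-1.1, 0.3, -0.5]
gripper_width: 0.45
```

Call:
{"op": "carry_out", "data": {"rows": [[[0,0,0,0,0,-0.04,25],[0,0,0,0,0,0,25]]]}}

```text
time: 18.25
tool_pos: [0.5504, -0.1258, 0.2]
tool_rot: [-0.461, 0.461, -0.535, 0.538]
contact_force: [-2.4, 0.9, 5.0]
gripper_width: 0.453
```

Well3 is firm (+8 N, no travel). Next is well4.

Call:
{"op": "carry_out", "data": {"rows": [[[0,0,0,0,0,0.35,25],[0,0,0,-0.12,-0.67,0,25],[0,0,0,-0.12,-0.67,0,25],[0,0,0,0,0,-0.15,25],[0,0,0,0,0,0,25]]]}}

```text
time: 18.75
tool_pos: [0.5392, -0.1792, 0.2049]
tool_rot: [0.46, -0.461, 0.537, -0.537]
contact_force: [-0.2, -0.2, -2.7]
gripper_width: 0.456
```

Call:
{"op": "carry_out", "data": {"rows": [[[0,0,0,0,0,-0.1,25],[0,0,0,0,0,-0.06,25],[0,0,0,0,0,0,25]]]}}

```text
time: 19.05
tool_pos: [0.5403, -0.1786, 0.2]
tool_rot: [-0.461, 0.461, -0.535, 0.537]
contact_force: [-0.3, 0.5, -0.8]
gripper_width: 0.448
```

Call:
{"op": "carry_out", "data": {"rows": [[[0,0,0,0,0,-0.06,25],[0,0,0,0,0,0,25]]]}}

```text
time: 19.25
tool_pos: [0.5411, -0.1789, 0.2]
tool_rot: [-0.461, 0.461, -0.535, 0.538]
contact_force: [-2.6, 2.2, 8.6]
gripper_width: 0.449
```

Well4 is firm as well. On to well5.

Call:
{"op": "carry_out", "data": {"rows": [[[0,0,0,0,0,0.35,25],[0,0,0,-0.11,-0.68,0,25],[0,0,0,-0.11,-0.68,0,25],[0,0,0,0,0,-0.15,25],[0,0,0,0,0,0,25]]]}}

```text
time: 19.75
tool_pos: [0.5304, -0.2334, 0.2038]
tool_rot: [0.46, -0.461, 0.537, -0.536]
contact_force: [-0.1, 0.1, -3.5]
gripper_width: 0.449
```

Call:
{"op": "carry_out", "data": {"rows": [[[0,0,0,0,0,-0.1,25],[0,0,0,0,0,-0.08,25],[0,0,0,0,0,0,25]]]}}

```text
time: 20.05
tool_pos: [0.532, -0.2331, 0.2]
tool_rot: [-0.461, 0.461, -0.535, 0.537]
contact_force: [-2.7, 0.9, 5.4]
gripper_width: 0.45
```

Well5 is firm (+8 N). Well2 next.

Call:
{"op": "carry_out", "data": {"rows": [[[0,0,0,0,0,0.35,25],[0,0,0,-0.68,0.1,0,25],[0,0,0,-0.68,0.1,0,25],[0,0,0,0,0,-0.15,25],[0,0,0,0,0,0,25]]]}}

```text
time: 20.55
tool_pos: [0.4763, -0.2249, 0.2052]
tool_rot: [-0.46, 0.461, -0.536, 0.537]
contact_force: [-0.6, -0.1, -3.2]
gripper_width: 0.452
```

Call:
{"op": "carry_out", "data": {"rows": [[[0,0,0,0,0,-0.1,25],[0,0,0,0,0,-0.08,25],[0,0,0,0,0,0,25]]]}}

```text
time: 20.85
tool_pos: [0.4779, -0.2259, 0.2]
tool_rot: [-0.461, 0.461, -0.535, 0.537]
contact_force: [-1.6, 1.5, 3.0]
gripper_width: 0.447
```

Well2 is firm. Well1 next.

Call:
{"op": "carry_out", "data": {"rows": [[[0,0,0,0,0,0.35,25],[0,0,0,0.1,0.68,0,25],[0,0,0,0.1,0.68,0,25],[0,0,0,0,0,-0.15,25],[0,0,0,0,0,0,25]]]}}

```text
time: 21.35
tool_pos: [0.4844, -0.1707, 0.2059]
tool_rot: [-0.46, 0.462, -0.536, 0.536]
contact_force: [-0.5, 0.3, -2.9]
gripper_width: 0.447
```

Call:
{"op": "carry_out", "data": {"rows": [[[0,0,0,0,0,-0.1,25],[0,0,0,0,0,-0.1,25],[0,0,0,0,0,0,25]]]}}

```text
time: 21.65
tool_pos: [0.4843, -0.1717, 0.1979]
tool_rot: [-0.46, 0.461, -0.536, 0.537]
contact_force: [0.5, -0.1, -2.1]
gripper_width: 0.449
```

Well1 gives way: 2 mm below the contact height with only about 1 N. I let the jar down slowly.

Call:
{"op": "carry_out", "data": {"rows": [[[0,0,0,0.035,0.02,-0.1,25],[0,0,0,0,0,-0.1,25],[0,0,0,0,0,0,25]]]}}

```text
time: 21.95
tool_pos: [0.4858, -0.1703, 0.1898]
tool_rot: [-0.46, 0.461, -0.536, 0.537]
contact_force: [0.4, 0.7, -2.4]
gripper_width: 0.451
```

Call:
{"op": "carry_out", "data": {"rows": [[[0,0,0,0,0,-0.15,25],[0,0,0,0,0,-0.15,25],[0,0,0,0,0,0,25],[0,0,0,0,0,0,25]]]}}

```text
time: 22.35
tool_pos: [0.4858, -0.1701, 0.178]
tool_rot: [-0.46, 0.461, -0.536, 0.537]
contact_force: [-0.3, 0.1, -3.0]
gripper_width: 0.452
```

```bash
python3 look.py w11; python3 - <<'E'
from h import *
f=grab_frame('top')[150:245,270:390];cv2.imwrite('pics/t11.png',cv2.resize(f,None,fx=6,fy=6,interpolation=cv2.INTER_CUBIC))
E
```

```text
22.35 [ 0.48577163 -0.17013505  0.17804293] [-0.27568755  0.13711592 -2.97264432]
[[-1.508e-01 -8.000e-04  9.886e-01]
 [-9.886e-01 -1.200e-03 -1.508e-01]
 [ 1.300e-03 -1.000e+00 -6.000e-04]] jaw yaw -98.67061845834996
```

View pics/w11.png

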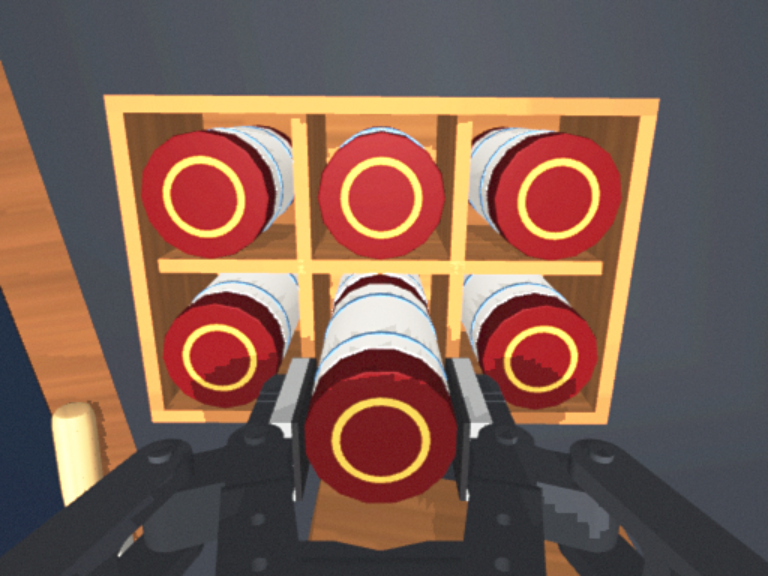

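The view shows the jar entering the front-middle well, centred between the walls (about x=305–455), pushing the shutter's top down. Lowering 10 mm more, so the tips stay above the neighbours' tops, then releasing.

Call:
{"op": "carry_out", "data": {"rows": [[[0,0,0,0,-0.01,-0.13,25],[0,0,0,0,0,-0.12,25],[0,0,0,0,0,0,25],[0,0,0,0,0,0,25]]]}}

```text
time: 22.85
tool_pos: [0.4858, -0.1707, 0.1682]
tool_rot: [-0.46, 0.461, -0.536, 0.537]
contact_force: [-0.7, 0.3, -3.3]
gripper_width: 0.451
```

Call:
{"op": "carry_out", "data": {"rows": [[[0,0,0,0,0,0,65],[0,0,0,0,0,0,65],[0,0,0,0,0,0,65],[0,0,0,0,0,0,65],[0,0,0,0,0,0,65]]]}}

```text
time: 23.35
tool_pos: [0.4862, -0.1708, 0.1688]
tool_rot: [-0.46, 0.461, -0.536, 0.537]
contact_force: [0.5, -0.2, -0.1]
gripper_width: 0.762
```

Call:
{"op": "carry_out", "data": {"rows": [[[0,0,0,0,0,0,65],[0,0,0,0,0,0,65],[0,0,0,0,0,0,65],[0,0,0,0,0,0,65],[0,0,0,0,0,0,65]]]}}

```text
time: 23.85
tool_pos: [0.4861, -0.1707, 0.1686]
tool_rot: [-0.46, 0.461, -0.536, 0.537]
contact_force: [1.0, -0.6, 0.3]
gripper_width: 0.76
```

Call:
{"op": "carry_out", "data": {"rows": [[[0,0,0,0,0,0.3,65],[0,0,0,0,0,0.8,65],[0,0,0,0,0,0.8,65],[0,0,0,0,0,0.5,65],[0,0,0,0,0,0,65]]]}}

```text
time: 24.35
tool_pos: [0.4878, -0.1716, 0.2698]
tool_rot: [-0.462, 0.46, -0.533, 0.54]
contact_force: [0.8, -0.6, 0.5]
gripper_width: 0.763
```

```bash
python3 look.py w12
```

```text
24.35 [ 0.48779305 -0.17163077  0.26981734] [ 0.76031655 -0.6134028   0.54297954]
[[-0.1507  0.0081  0.9885]
 [-0.9886 -0.006  -0.1507]
 [ 0.0047 -0.9999  0.0089]] jaw yaw -98.66977640045732
```

View pics/w12.png

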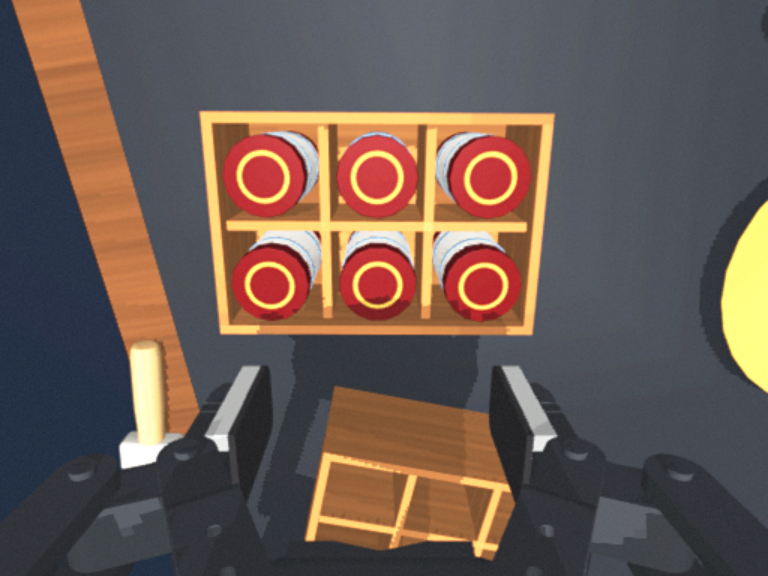

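The picture shows the jar level with its neighbours: ring at (377,286), beside (270,285) and (485,285), same size and row. One more look from the fixed cameras after a short wait.

Call:
{"op": "carry_out", "data": {"rows": [[[0,0,0,0,0,0.5,65],[0,0,0,0,0,0,65],[0,0,0,0,0,0,65],[0,0,0,0,0,0,65],[0,0,0,0,0,0,65]]]}}

```text
time: 24.9
tool_pos: [0.4856, -0.1705, 0.2831]
tool_rot: [0.46, -0.461, 0.537, -0.536]
contact_force: [-0.1, -0.6, 0.6]
gripper_width: 0.756
```

```bash
python3 look.py w13; python3 - <<'E'
from h import *
f=grab_frame('scene');cv2.imwrite('pics/s13.png',cv2.resize(f,(768,576)))
w=np.load('w13.npz');f=w['f'];C=(w['K'],w['R'],w['p'])
m=cv2.inRange(cv2.cvtColor(f,cv2.COLOR_BGR2HSV),(18,60,140),(40,255,255))
c,_=cv2.findContours(m,cv2.RETR_EXTERNAL,cv2.CHAIN_APPROX_NONE)
for k in c:
    if len(k)>40:
        e=cv2.fitEllipse(k)
        if .8<e[1][0]/e[1][1]: print(np.round(e[0],1),np.round(e[1],1),at_z(C,*e[0],.088).round(4))
E
```

```text
24.9 [ 0.48564083 -0.17050654  0.28311365] [-0.07333618 -0.64835352  0.60274046]
[[-1.508e-01 -1.700e-03  9.886e-01]
 [-9.886e-01 -8.000e-04 -1.508e-01]
 [ 1.100e-03 -1.000e+00 -1.500e-03]] jaw yaw -98.67077054556276
[310.5 328.3] [47.  53.9] [ 0.3341 -0.2017  0.088 ]
[321.  180.2] [28.8 31. ] [ 0.477  -0.2246  0.088 ]
[253.3 179.3] [29.1 30.8] [ 0.486  -0.1707  0.088 ]
[184.2 179.4] [28.8 31.1] [ 0.4944 -0.1156  0.088 ]
[325.9 110.4] [31.8 34. ] [ 0.5315 -0.2333  0.088 ]
[253.  109.9] [32.6 33.2] [ 0.5402 -0.1788  0.088 ]
[180.1 109.5] [31.8 34.3] [ 0.5489 -0.1243  0.088 ]
```

View pics/s13.png

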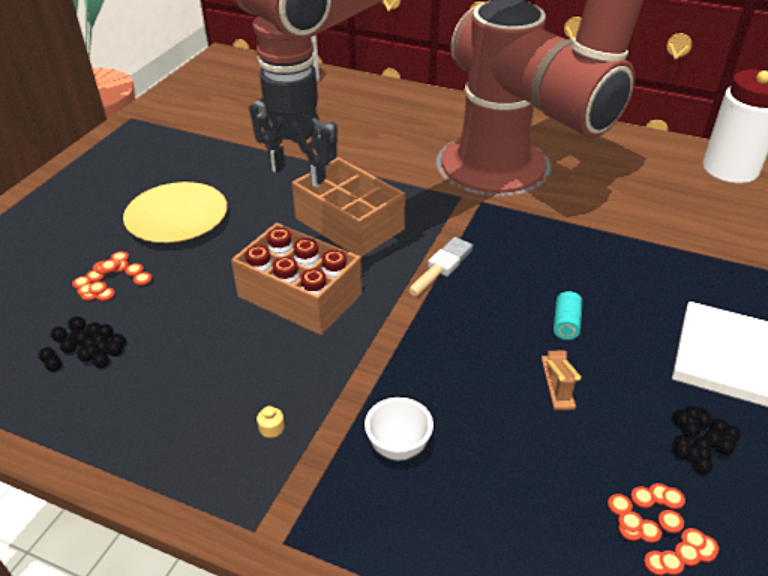

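The scene view shows all six tops level, and the mortar (399,430), weight (270,421) and brush (441,265) undisturbed. The jar's ring is within about 0.5 mm of well1's middle, and the gripper is clear. Handing in.

```bash
python3 -c "
from plant import *
print(job_done())"
```

```text
the job is handed in; nothing more can be done
None
```

The jar is down in well1, upright and released, and the job was handed in at about 25 s; the hand-in gave no verdict.

- **What I did:** I lifted the white jar off its rest, turned it 60° upright, stood it on the bare counter and let go. Then I took it again from above by the lid end and pressed its foot on wells 3, 4, 5 and 2. Those tops stayed firm, the force rising 6 to 12 N with no travel. Well1 gave way at about 1 N, so I let the jar down there and released it.
- **Last checks:** The jar's ring is about 0.5 mm from well1's middle and the same size and height as its neighbours. The gripper is clear with no contact force beyond noise, and the mortar, weight and brush look unmoved.
- **Disagreements:** The fixed-camera fits of the jar's heading on the rest differed by about 5°, and the wrist view settled it at 25°. The box position from the scene camera differed by up to 3 mm from the top view; presses and final placing agree with the top and wrist views.

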